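# Bolt and lock the fanlight sash

### The arm

A 6-joint arm with a two-finger parallel gripper is mounted at the origin on the work surface. World frame = base frame: x ahead of the robot, y to its left, z up, the work surface at z = 0. Lengths are in m, angles in rad, forces in N, time in s.
With the tool pointing down it reaches from about 0.35 to 0.975 m from the base axis. Payload 4.9 kg.
Tool frame: the origin (TCP) lies midway between the tips of the shut fingers; the grasp point (between the pads) lies 19 mm behind it; z points along the fingers, y is the line along which they close (so a half turn about z gives the same grasp; the last joint's range is limited). The gripper opens to 85 mm and grips with 20 to 120 N. Pads are 22 mm wide; open, the fingers measure 114 mm over their backs; the gripper's body (76 mm by 85 mm) begins 54 mm behind the grasp point. The pads swing forward as they close: fully open they stand 13 mm farther back than shut.
Start: joints at [-1.24, 0.053, 1.613, -0, 1.476, -0.119], TCP at [0.272, -0.563, 0.231] pointing down, gripper open.
Joint ranges: [-3.01, 3.01], [-1.01, 2.22], [0.06, 2.58], [-1.02, 4.17], [0.09, 2.62], [-3.14, 3.14]. Speed limits (rad/s): [2.57, 2.57, 3.14, 3.14, 3.14, 3.14].

### API

Orientations are given as a unit quaternion [w, x, y, z].
In Python, from plant import * gives the robot as it stands.
- The arm moves only by the tool jog_arm, never from a script. Its argument "targets" is a list of rows, each a list of 3 entries, a list of its own where there are three numbers: the shift along the tool's x, y, z in units of 25 mm (1.0 is 25 mm), then the turn, a rotation vector about the tool's x, y, z in units of 8 degrees (1.0 is 8 degrees), then the opening in per cent of the stroke, from 0 (shut) to 100 (fully open). A call has 1 to 8 rows; each row is the pose to reach, as a shift and turn from the pose commanded when the call began, along the tool's axes at that moment; what a row does not reach only later rows make up. A row lasts 1/8 s, in which the tool goes at most 62.5 mm and 10.7 degrees, less where a joint would pass 70% of its speed; a pose out of reach is approached as far as the arm can. A call with a gripper value outside its range is refused whole. The fingers move at their own pace and stop on an object; the grip force is fixed at half the most. Time passes only in rows, so rows that repeat a pose let the fingers close. It gives the time, the measured TCP pose, the force, the opening and the grip force at its end, in the units of the state.
- state(): the state, without advancing time (a new reading comes with each control period).
- grab_frame(name): name is "side" or "top" or "wrist"; returns (picture, depth): 480x640x3 uint8, red, green, blue; 480x640 float32, m along the optical axis (not along the pixel's ray), 0 where there is no reading.
- camera_params(name): a dict with "fovy" (degrees; the focal length in pixels is half the picture's height over the tangent of half this angle, whatever the lens; pixels are square), "cx", "cy" (the principal point, pixels), "dist" ([k1, k2, p1, p2, k3] as OpenCV has them; the pictures are not rectified), "rvec" (rotation vector, rad) and "tvec" (3), from world to camera coordinates, as OpenCV has them; the wrist camera has in their place "hand_eye" (4x4, takes a point from camera to tool coordinates, whose origin is the TCP and whose axes are the flange's). Camera axes: x right, y down, z forward; pixel columns grow to the right and rows downward; lengths in m; the calibration is good to about 2 mm. A picture is of the moment at which its call begins: read the wrist's pose just before it. camera_params takes no time and is no camera call.
- job_done(): hands the job in; it is judged then, once.
The state is a dict: "time": time; "joint_pos": joint angles; "joint_vel": joint speeds; "joint_efforts": joint torques, N m; "tool_pos": TCP position; "tool_rot": TCP orientation; "contact_force": force on the tool from outside, world axes, zero at the start; "ft_torque": the same for the moment, N m; "gripper_width": opening from 0.0 (shut) to 1.0 (fully open); "grasp_force": force on a finger pad.
Only numpy, scipy, OpenCV 4.12 (cv2) and the standard library are available. Lean on these libraries where they do the work, as an engineer would, in place of code of your own. Each camera call takes 0.05 s, during which the arm holds its last target. There are 200 camera calls.

### The job

Secure the black fanlight sash on the bench for transport. First push the sliding bolt by its upright lug fully home into its keeper; only then lock it by pressing the square push button all the way in, and draw the hand clear. Use light pushes with the fingertips, grip nothing, and leave the round and oblong buttons and everything lying about untouched.

Things in the scene. Friction and masses are not known exactly. Their poses are not given: they have to be found in the camera images.
- fanlight: black aluminium sash lying flat, fixed to the bench: outer 240 (x) x 380 (y), profile 56 wide, 40 high, open in the middle. Origin: centre of its underside. Its x points from the rail with the push fittings (centres on x = -92) to the rail with the sliding bolt (x = +92); its y points along these rails, the way the bolt is pushed (to the left, seen from the fittings); z up
- bolt (a joint): travel of the sliding bolt, m: 0 withdrawn, 0.050 fully home in its keeper, against a hard end stop (meet it slowly); grows along the sash's +y. About 2.5 N moves it, no spring; it stays where it is left
- bolt_lug (a point): top centre of the bolt's upright aluminium lug, the part to push: 26 (sash x) x 14 (sash y) x 30 high, top 84 above the bench. It stands on a steel rod of 12 diameter along sash y, rod top 56 above the bench. Behind the lug (-y) 88 of rod lie free up to a guide; ahead (+y) stand a guide and the keeper, tops 64 above the bench, which the lug never reaches. Axes as the sash's
- square_push (a joint): travel of the square button, m: 0 up, 0.008 fully in, against a hard stop (meet it slowly). About 3 N moves it, it has no spring and stays where it is left
- square_push_top (a point): centre of the top of the square push button, the lock button: 30 x 30 bare aluminium on a square 48 x 48 flange on the sash's near rail. It stands 12 proud of its 4-thick flange when up and 4 proud when fully in. Its top is 56 above the bench when up. Axes as the sash's, z up. The three push fittings may stand in any order along the rail, 100 apart
- round_push (a joint): travel of the round button, m: 0 up, 0.008 fully in, against a hard stop (meet it slowly). About 3 N moves it, it has no spring and stays where it is left
- round_push_top (a point): centre of the top of the round push button: 33 diameter, bare aluminium on a round flange of 50, otherwise as the square one. To be left alone
- oblong_push (a joint): travel of the oblong button, m: 0 up, 0.008 fully in, against a hard stop (meet it slowly). About 3 N moves it, it has no spring and stays where it is left
- oblong_push_top (a point): centre of the top of the oblong push button: 16 (sash x) x 48 (sash y), bare aluminium on a 30 x 66 flange, otherwise as the square one. To be left alone
- tape_measure: yellow and black tape measure, 64 x 60 x 34, lying on the bench inside the sash opening; origin under its centre. Leave alone
- screwdriver: screwdriver 150 long, lying on the bench inside the sash opening; origin under its middle, x from handle to tip. Leave alone
- packer: flat black plastic glazing packer 28 x 80 x 12, lying on top of the sash's right-hand (-y) side rail; origin under its centre. Leave alone
- screw_carton: cardboard screw carton 75 x 110 x 55, left of the sash; origin under its centre. Leave alone
- cleaner_bottle: white bottle, 68 diameter, 170 high, standing right of the sash; origin under its centre. Leave alone
- screw_jar: clear jar, 64 diameter, 75 high, standing left of the sash; origin under its centre. Leave alone
- mallet: rubber mallet 260 long lying right of the sash; origin under its middle. Leave alone

How it is judged:
On the way, in this order (a step that is already met when the one before it is completed fails the run):
1. the bolt is pushed home while the square button is still up (value of joint bolt above 0.046 m and value of joint square_push below 0.003 m), for 0.2 s.
2. the square button is pressed in with the bolt home (value of joint square_push above 0.0065 m and value of joint bolt above 0.046 m), for 0.2 s.
At the end, for the whole second after the job is handed in: The bolt is within 4 mm of its end stop, the square button is within 1.5 mm of fully in, the round and oblong buttons are less than 3 mm in, and every bystander is within 12 mm of where it was (all of step 2 and value of joint each of round_push, oblong_push below 0.003 m and distance of each of tape_measure, screwdriver, packer, screw_carton, cleaner_bottle, screw_jar, mallet from where it was at the start of the episode below 0.012 m); the robot touches nothing.
It fails at once if the round or the oblong button is pressed in by 3 mm or more (value of joint any of round_push, oblong_push above 0.003 m).
It fails at once if the fingers push with more than 50 N (contact force between the fingers and anything else above 50 N).
It fails at once if a bystander is lifted, carried or pushed by more than 12 mm (distance of any of tape_measure, screwdriver, packer, screw_carton, cleaner_bottle, screw_jar, mallet from where it was at the start of the episode above 0.012 m).
It fails at once if the robot touches a bystander with more than 2 N (contact force between any of the arm, the fingers and tape_measure above 2 N or contact force between any of the arm, the fingers and screwdriver above 2 N or contact force between any of the arm, the fingers and packer above 2 N or contact force between any of the arm, the fingers and screw_carton above 2 N or contact force between any of the arm, the fingers and cleaner_bottle above 2 N or contact force between any of the arm, the fingers and screw_jar above 2 N or contact force between any of the arm, the fingers and mallet above 2 N).
It also fails if it takes over 48 s, if anything falls off the work surface, if the arm or the gripper's body presses on something with over 40 N, if the wrist force passes 120 N, or if a joint passes its speed limit or range.

## Working session

There is one attempt and no reset: what is moved stays moved. The work goes in short steps, Python scripts to look and compute and a tool call to move; the robot and the scene stay as the last step left them, time stands still between calls to the robot, and variables do not carry over. Pictures are saved under pics/ and viewed, at most 10 in all, crops included, and the job is handed in when it is done.

Besides the shell and the picture viewer there is one more tool, called after "Emit:" by a JSON object that holds its "method" and its "body", one argument or row to a line. jog_arm: Moves the arm, as the interface text tells. Its arguments: {"type":"object","properties":{"targets":{"type":"array"}},"required":["targets"]}

```bash
mkdir -p pics
cat > h.py <<'E'
from plant import *
import numpy as np, cv2
from scipy.spatial.transform import Rotation as R
def K(p):
    f=240/np.tan(np.radians(p["fovy"])/2); return np.array([[f,0,p["cx"]],[0,f,p["cy"]],[0,0,1.]])
def world(name,uv,z=None,d=None,st=None):
    """pixels -> world at plane height z or depth d"""
    p=camera_params(name); n=cv2.undistortPoints(np.array(uv,float).reshape(-1,1,2),K(p),np.array(p["dist"],float))[:,0]
    r=np.c_[n,np.ones(len(n))]
    if "rvec" in p:
        Rm=cv2.Rodrigues(np.array(p["rvec"],float))[0]; t=np.array(p["tvec"],float).ravel(); A=Rm.T; o=-Rm.T@t
    else:
        H=np.array(p["hand_eye"]); w,x,y,zz=st["tool_rot"]; Rt=R.from_quat([x,y,zz,w]).as_matrix()
        A=Rt@H[:3,:3]; o=np.array(st["tool_pos"])+Rt@H[:3,3]
    q=r@A.T
    s=(z-o[2])/q[:,2] if z is not None else np.asarray(d)
    return o+q*np.reshape(s,(-1,1))
def shot(name,fn):
    st=state(); im,d=grab_frame(name); cv2.imwrite(f"pics/{fn}.png",im[...,::-1]); np.save(f"pics/{fn}.npy",d); return st
E
python3 -c "
from h import *
s=shot('top','t1');shot('side','s1');print(s)
for n in('top','side','wrist'):print(camera_params(n))"
```

```text
{'time': 0.0, 'joint_pos': array([-1.23999952e+00,  5.33700486e-02,  1.61429933e+00, -8.80816612e-06,
        1.47601117e+00, -1.19015989e-01]), 'joint_vel': array([ 0.00014508,  0.00049744, -0.00080906, -0.0001503 , -0.00170786,
       -0.00034306]), 'joint_efforts': array([-4.66621696e-04, -3.93677723e+01, -3.70177460e+01, -1.79334693e-04,
        7.02415840e-03,  3.62197525e-06]), 'tool_pos': array([ 0.27153155, -0.56223657,  0.23005167]), 'tool_rot': array([-1.03763913e-03,  9.74814361e-01,  2.23015406e-01, -1.14697122e-04]), 'contact_force': array([ 0.54634054, -0.34474052, -0.14721853]), 'ft_torque': array([-0.02206677,  0.05974426,  0.03883033]), 'grasp_force': 0.0, 'gripper_width': 0.997057636431201}
{'fovy': 53.95882844100668, 'cx': 316.052640712289, 'cy': 239.61210663652142, 'dist': array([0.00061495, 0.        , 0.        , 0.        , 0.        ]), 'rvec': array([ 2.23133532, -1.97251986,  0.21664715]), 'tvec': array([-0.04967186,  0.54919582,  0.97944105])}
{'fovy': 46.469029877743395, 'cx': 328.3344613727633, 'cy': 238.68745709395344, 'dist': array([-0.12920214,  0.        ,  0.        ,  0.        ,  0.        ]), 'rvec': array([ 2.10095838, -0.83164881,  0.40736548]), 'tvec': array([-0.41771196,  0.29412882,  1.16502434])}
{'fovy': 63.54236149897632, 'cx': 317.15880368944556, 'cy': 237.68252521396423, 'dist': array([-0.05109579,  0.        ,  0.        ,  0.        ,  0.        ]), 'hand_eye': array([[-3.66531454e-04, -9.62446516e-01, -2.71471123e-01,
         6.95877452e-02],
       [ 9.99999913e-01, -4.06863557e-04,  9.22860223e-05,
        -1.28829200e-03],
       [-1.99272067e-04, -2.71471065e-01,  9.62446581e-01,
        -1.42284845e-01],
       [ 0.00000000e+00,  0.00000000e+00,  0.00000000e+00,
         1.00000000e+00]])}
```

View pics/t1.png

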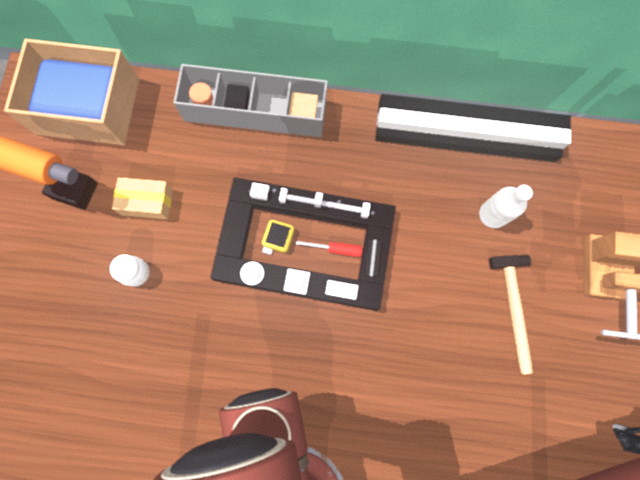

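View pics/s1.png

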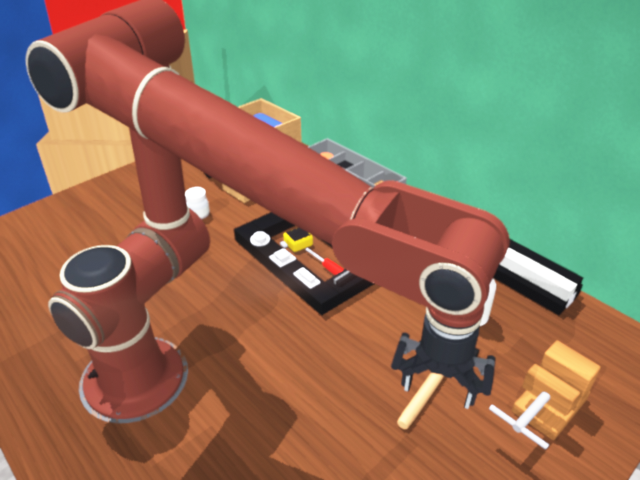

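The top view shows the sash with corners near (235,179), (396,206), (380,308) and (212,279). The round button is at (252,273), the square one in the middle at (297,281) and the oblong one at (342,290). The lug is near (319,200) between guides at (283,195) and (366,209), with the keeper at (260,192). The side view shows the arm hanging over the mallet on the right.

```bash
python3 -c "
from h import *
np.set_printoptions(precision=4,suppress=True)
b=world('top',[(252,273),(297,281),(342,290)],z=.056);print(b)
l=world('top',[(319,200)],z=.084);print('lug',l)
g=world('top',[(283,195),(366,209),(260,192)],z=.064);print('guides',g)
print(world('top',[(235,179),(396,206),(380,308),(212,279)],z=.04))
y=(b[0]-b[2])[:2];print('yaw of +y',np.degrees(np.arctan2(y[1],y[0])),np.linalg.norm(y))
im=cv2.imread('pics/t1.png');c=cv2.resize(im[170:315,205:405],(800,580),interpolation=cv2.INTER_CUBIC);cv2.imwrite('pics/t1c.png',c)
"
```

```text
[[ 0.4609  0.1472  0.056 ]
 [ 0.4556  0.0479  0.056 ]
 [ 0.4482 -0.051   0.056 ]]
lug [[0.6345 0.022  0.084 ]]
guides [[ 0.6422  0.1037  0.064 ]
 [ 0.6328 -0.0837  0.064 ]
 [ 0.6427  0.1558  0.064 ]]
[[ 0.674   0.2213  0.04  ]
 [ 0.6555 -0.1529  0.04  ]
 [ 0.4212 -0.1382  0.04  ]
 [ 0.4389  0.2348  0.04  ]]
yaw of +y 86.32890409260547 0.1986624343572509
```

View pics/t1c.png

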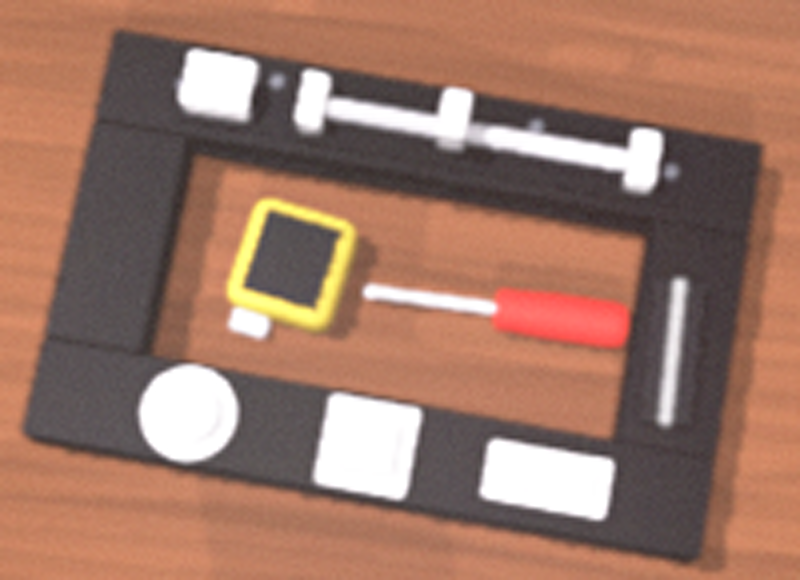

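The crop confirms the layout: lug at crop (456,110), square button in the middle at (368,447), packer on the right-hand rail near (672,350). I'm moving to a close view near the lug with the fingers shut.

Emit:
{"method": "jog_arm", "body": {
  "targets": [
    [[2,-1.3,0],[0,0,0.6],50],
    [[4.2,-2.7,0],[0,0,1.2],0],
    [[6.3,-4.1,0],[0,0,1.8],0],
    [[8.4,-5.5,0],[0,0,2.4],0],
    [[10.5,-6.9,0],[0,0,3.0],0],
    [[12.6,-8.3,0],[0,0,3.6],0],
    [[14.7,-9.6,0],[0,0,3.6],0],
    [[16.5,-10.8,0],[0,0,3.6],0]
  ]
}}

```text
time: 1.1
tool_pos: [0.5264, -0.1382, 0.2309]
tool_rot: [-0.0, 1.0, -0.026, -0.0]
contact_force: [0.6, -0.9, 0.5]
gripper_width: -0.0
grasp_force: 0.0
```

Emit:
{"method": "jog_arm", "body": {
  "targets": [
    [[0.8,-1.6,0],[0,0,0],0],
    [[1.6,-3.2,0],[0,0,0],0],
    [[2.1,-4.4,0],[0,0,0],0],
    [[2.1,-4.4,0],[0,0,0],0],
    [[2.1,-4.4,0],[0,0,0],0]
  ]
}}

```text
time: 1.72
tool_pos: [0.5836, -0.0336, 0.2308]
tool_rot: [0.0, 1.0, -0.026, -0.0]
contact_force: [-1.2, 0.9, 0.2]
gripper_width: 0.0
grasp_force: 0.0
```

```bash
python3 -c "
from h import *
s=shot('wrist','w1');import pickle;pickle.dump(s,open('pics/w1.pkl','wb'));print(s['tool_pos'],s['tool_rot'],s['contact_force'])"
```

```text
[ 0.58364242 -0.03360177  0.23082413] [ 1.56321553e-04  9.99650348e-01 -2.64371826e-02 -4.81740625e-04] [-1.23538821  0.94802259  0.21218162]
```

View pics/w1.png

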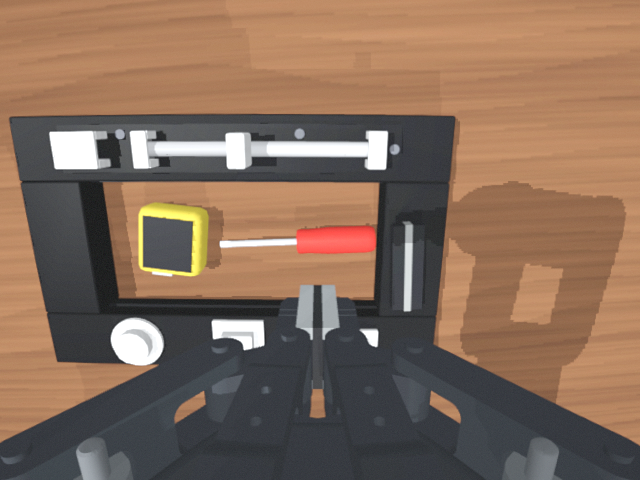

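The wrist view shows the lug at (238,150) on its rod, between guides at (143,149) and (376,149). The square button is partly hidden at (238,335). I'll get the lug top and the button from depth.

```bash
python3 -c "
from h import *
import pickle
np.set_printoptions(precision=4,suppress=True)
s=pickle.load(open('pics/w1.pkl','rb'));d=np.load('pics/w1.npy')
v,u=np.mgrid[0:480,0:640];P=world('wrist',np.c_[u.ravel(),v.ravel()],d=d.ravel(),st=s).reshape(480,640,3)
def box(n,r,zl,zh):
    q=P[r[1]:r[3],r[0]:r[2]].reshape(-1,3);q=q[(q[:,2]>zl)&(q[:,2]<zh)]
    print(n,len(q),np.median(q[:,2]),'lo',np.percentile(q[:,:2],2,axis=0),'hi',np.percentile(q[:,:2],98,axis=0),'mid',(np.percentile(q[:,:2],2,axis=0)+np.percentile(q[:,:2],98,axis=0))/2)
box('lug',(215,120,262,180),.078,.095)
box('rguide',(360,120,392,180),.058,.075)
box('lguide',(125,120,160,180),.058,.075)
box('round',(105,310,170,370),.051,.062)
box('square',(205,310,270,345),.051,.062)
box('rod',(262,130,355,170),.05,.062)
q=world('wrist',[(20,122),(450,122)],z=.04,st=s)
print(q)
for n,p in (('bottle',[(490,215)]),):print(n,world('top',p,z=.05))
"
```

```text
lug 684 0.08348860103999658 lo [0.6285 0.0181] hi [0.6525 0.0318] mid [0.6405 0.025 ]
rguide 660 0.06361747067462895 lo [ 0.6202 -0.0882] hi [ 0.6475 -0.0748] mid [ 0.6338 -0.0815]
lguide 613 0.06350632441869503 lo [0.6313 0.0992] hi [0.6588 0.1113] mid [0.6451 0.1053]
round 867 0.055480209008605785 lo [0.4493 0.1348] hi [0.4786 0.1639] mid [0.464  0.1494]
square 191 0.05491621573023253 lo [0.4637 0.0352] hi [0.473  0.0633] mid [0.4683 0.0493]
rod 1307 0.05454620214523165 lo [ 0.6312 -0.0636] hi [0.6435 0.0082] mid [ 0.6373 -0.0277]
[[ 0.6744  0.2168  0.04  ]
 [ 0.6525 -0.1465  0.04  ]]
bottle [[ 0.6575 -0.3634  0.05  ]]
```

Emit:
{"method": "jog_arm", "body": {
  "targets": [
    [[1.1,-0.2,1.0],[0,0,0],0],
    [[2.1,-0.35,2.6],[0,0,0],0],
    [[2.1,-0.35,4.4],[0,0,0],0],
    [[2.1,-0.35,5.6],[0,0,0],0],
    [[2.1,-0.35,6.2],[0,0,0],0],
    [[2.1,-0.35,6.5],[0,0,0],0],
    [[2.1,-0.35,6.5],[0,0,0],0]
  ]
}}

```text
time: 2.65
tool_pos: [0.6374, -0.0277, 0.0696]
tool_rot: [0.0, 1.0, -0.027, 0.001]
contact_force: [0.3, 0.2, 0.2]
gripper_width: -0.001
grasp_force: 0.0
```

Emit:
{"method": "jog_arm", "body": {
  "targets": [
    [[0,-0.3,0],[0,0,0],0],
    [[0,-0.6,0],[0,0,0],0],
    [[0,-0.8,0],[0,0,0],0],
    [[0,-0.95,0],[0,0,0],0],
    [[0,-1.1,0],[0,0,0],0],
    [[0,-1.25,0],[0,0,0],0],
    [[0,-1.4,0],[0,0,0],0],
    [[0,-1.55,0],[0,0,0],0]
  ]
}}

```text
time: 3.65
tool_pos: [0.639, 0.0111, 0.0688]
tool_rot: [0.0, 1.0, -0.027, -0.0]
contact_force: [0.0, -2.7, 0.1]
gripper_width: 0.003
grasp_force: 1.4
```

Emit:
{"method": "jog_arm", "body": {
  "targets": [
    [[0,-0.15,0],[0,0,0],0],
    [[0,-0.3,0],[0,0,0],0],
    [[0,-0.45,0],[0,0,0],0],
    [[0,-0.6,0],[0,0,0],0],
    [[0,-0.75,0],[0,0,0],0],
    [[0,-0.9,0],[0,0,0],0],
    [[0,-1.0,0],[0,0,0],0],
    [[0,-1.0,0],[0,0,0],0]
  ]
}}

```text
time: 4.65
tool_pos: [0.6403, 0.0369, 0.0689]
tool_rot: [-0.0, 1.0, -0.026, -0.0]
contact_force: [0.1, -1.4, -0.2]
gripper_width: 0.0
grasp_force: 0.5
```

```bash
cat > lug.py <<'E'
from h import *
np.set_printoptions(precision=4,suppress=True)
s=shot('wrist','w2');d=np.load('pics/w2.npy')
v,u=np.mgrid[0:480,0:640];P=world('wrist',np.c_[u.ravel(),v.ravel()],d=d.ravel(),st=s)
q=P[(d.ravel()>0)&(P[:,2]>.079)&(P[:,2]<.089)&(abs(P[:,0]-.642)<.025)&(P[:,1]>0)&(P[:,1]<.12)]
print(s['tool_pos'],s['contact_force'],len(q));print(np.percentile(q,[2,50,98],axis=0))
E
python3 lug.py
```

```text
[0.6403 0.0369 0.0689] [ 0.0581 -1.363  -0.1703] 2913
[[0.6333 0.0262 0.0795]
 [0.6478 0.0564 0.0835]
 [0.6551 0.0652 0.0884]]
```

Emit:
{"method": "jog_arm", "body": {
  "targets": [
    [[0,-0.12,0],[0,0,0],0],
    [[0,-0.24,0],[0,0,0],0],
    [[0,-0.34,0],[0,0,0],0],
    [[0,-0.42,0],[0,0,0],0],
    [[0,-0.48,0],[0,0,0],0],
    [[0,-0.54,0],[0,0,0],0],
    [[0,-0.58,0],[0,0,0],0],
    [[0,-0.6,0],[0,0,0],0]
  ]
}}

```text
time: 5.7
tool_pos: [0.6409, 0.0482, 0.0689]
tool_rot: [0.003, 1.0, -0.026, -0.0]
contact_force: [-2.2, -13.0, 1.1]
gripper_width: 0.004
grasp_force: 6.6
```

Emit:
{"method": "jog_arm", "body": {
  "targets": [
    [[0,-0.04,0],[0,0,0],0],
    [[0,-0.04,0],[0,0,0],0]
  ]
}}

```text
time: 5.95
tool_pos: [0.6409, 0.0482, 0.0689]
tool_rot: [0.004, 1.0, -0.027, -0.0]
contact_force: [-2.0, -15.2, 1.4]
gripper_width: 0.002
grasp_force: 7.6
```

```bash
python3 lug.py
```

```text
[0.6409 0.0482 0.0689] [ -1.9645 -15.2075   1.3824] 2877
[[0.6342 0.0375 0.0796]
 [0.6485 0.0675 0.0835]
 [0.6557 0.0762 0.0885]]
```

View pics/w2.png

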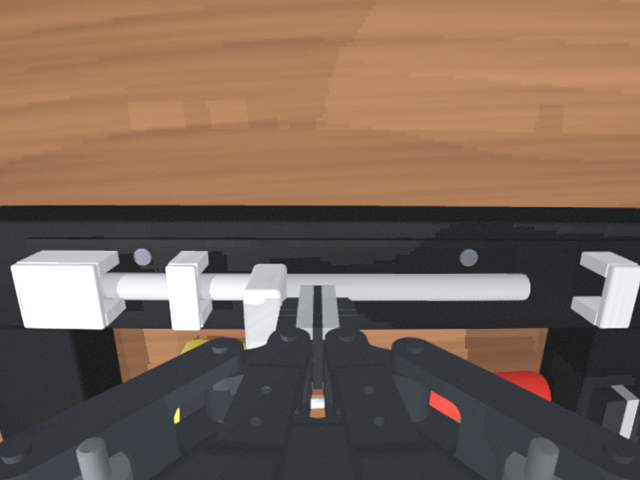

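The wrist view shows the rod running into the keeper at (60,290). The lug's top is at (265,275), touching the fingers at (318,305). I'll check the lug travel against the left guide using the same depth frame.

```bash
python3 -c "
from h import *
np.set_printoptions(precision=4,suppress=True)
s=state();d=np.load('pics/w2.npy')
v,u=np.mgrid[0:480,0:640];P=world('wrist',np.c_[u.ravel(),v.ravel()],d=d.ravel(),st=s).reshape(480,640,3)
for r,zl,zh in(((235,255,290,300),.08,.088),((160,245,212,335),.06,.067)):
    q=P[r[1]:r[3],r[0]:r[2]].reshape(-1,3);q=q[(q[:,2]>zl)&(q[:,2]<zh)];print(len(q),np.percentile(q,[2,50,98],axis=0))
"
```

```text
503 [[0.6518 0.0625 0.0803]
 [0.6543 0.0689 0.083 ]
 [0.656  0.0756 0.0845]]
1919 [[0.6314 0.0994 0.0609]
 [0.646  0.1051 0.0636]
 [0.6592 0.1113 0.0648]]
```

The lug face now stands 137 mm from the right guide (88 + about 49), and 15 N moves it no further, so the bolt is home. Retreating to above the square button.

Emit:
{"method": "jog_arm", "body": {
  "targets": [
    [[0,0.5,0],[0,0,0],0],
    [[0,0.9,-0.3],[0,0,0],0],
    [[0,0.9,-1.8],[0,0,0],0],
    [[-1.5,0.5,-2.8],[0,0,0],0],
    [[-3.7,0.1,-2.8],[0,0,0],0],
    [[-5.7,0.1,-2.8],[0,0,0],0],
    [[-7.3,-0.2,-2.2],[0,0,0],0],
    [[-7.3,-0.2,-1.6],[0,0,0],0]
  ]
}}

```text
time: 7.0
tool_pos: [0.4573, 0.0678, 0.1084]
tool_rot: [-0.0, 1.0, -0.026, 0.0]
contact_force: [0.8, -0.8, 0.1]
gripper_width: -0.001
grasp_force: 0.0
```

Emit:
{"method": "jog_arm", "body": {
  "targets": [
    [[0.05,0.4,0],[0,0,0],0],
    [[0.05,0.75,0.4],[0,0,0],0],
    [[0.05,0.75,0.9],[0,0,0],0],
    [[0.05,0.75,1.3],[0,0,0],0],
    [[0.05,0.75,1.6],[0,0,0],0],
    [[0.05,0.75,1.75],[0,0,0],0],
    [[0.05,0.75,1.75],[0,0,0],0]
  ]
}}

```text
time: 7.88
tool_pos: [0.4593, 0.0483, 0.0648]
tool_rot: [-0.0, 1.0, -0.026, -0.0]
contact_force: [-0.2, -0.4, 0.1]
gripper_width: -0.001
grasp_force: 0.0
```

```bash
python3 -c "
from h import *
s=shot('top','t2');print(s['tool_pos'],s['contact_force'])
a=cv2.imread('pics/t2.png');shot('side','s2');b=cv2.imread('pics/s2.png')
f=lambda c:cv2.resize(c,(400,300),interpolation=cv2.INTER_CUBIC)
cv2.imwrite('pics/c2.png',np.hstack([f(a[165:315,205:405]),f(b[180:330,210:410])]))
"
```

```text
[0.45929884 0.04832508 0.06479084] [-0.16926697 -0.35725342  0.11516217]
```

View pics/c2.png

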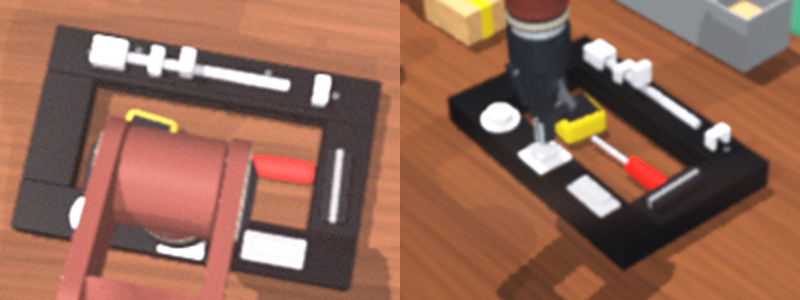

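The left half shows the lug at (188,62), close to the left guide, so the bolt is home. The right half shows the fingertips at (540,135) directly above the middle of the square button at (545,155). Pressing slowly.

Emit:
{"method": "jog_arm", "body": {
  "targets": [
    [[0,0,0.15],[0,0,0],0],
    [[0,0,0.25],[0,0,0],0],
    [[0,0,0.32],[0,0,0],0],
    [[0,0,0.39],[0,0,0],0],
    [[0,0,0.46],[0,0,0],0],
    [[0,0,0.53],[0,0,0],0],
    [[0,0,0.6],[0,0,0],0],
    [[0,0,0.6],[0,0,0],0]
  ]
}}

```text
time: 8.98
tool_pos: [0.4595, 0.0482, 0.0498]
tool_rot: [-0.0, 1.0, -0.026, 0.0]
contact_force: [-1.0, -0.7, 1.2]
gripper_width: -0.002
grasp_force: 0.2
```

Emit:
{"method": "jog_arm", "body": {
  "targets": [
    [[0,0,0.04],[0,0,0],0],
    [[0,0,0.08],[0,0,0],0],
    [[0,0,0.12],[0,0,0],0],
    [[0,0,0.16],[0,0,0],0],
    [[0,0,0.16],[0,0,0],0]
  ]
}}

```text
time: 9.6
tool_pos: [0.4596, 0.0482, 0.0479]
tool_rot: [0.0, 1.0, -0.026, -0.001]
contact_force: [-8.0, 1.0, 14.8]
gripper_width: -0.0
grasp_force: 7.6
```

The tip is at z = 0.048 with 15 N, so the button is against its stop. One short hold, then withdraw.

Emit:
{"method": "jog_arm", "body": {
  "targets": [
    [[0,0,0.03],[0,0,0],0],
    [[0,0,0.03],[0,0,0],0],
    [[0,0,0.03],[0,0,0],0],
    [[0,0,-0.5],[0,0,0],0],
    [[0,0,-2],[0,0,0],0],
    [[0,0,-4],[0,0,0],0],
    [[0,0,-6],[0,0,0],0],
    [[0,1,-7],[0,0,0],0]
  ]
}}

```text
time: 10.6
tool_pos: [0.4595, 0.0236, 0.2247]
tool_rot: [0.0, 1.0, -0.025, 0.003]
contact_force: [0.7, -0.9, -0.4]
gripper_width: -0.0
grasp_force: 0.0
```

Emit:
{"method": "jog_arm", "body": {
  "targets": [
    [[-2,3,0],[0,0,0],0],
    [[-2,5,0],[0,0,0],0],
    [[-2,5,0],[0,0,0],0],
    [[-2,5,0],[0,0,0],0]
  ]
}}

```text
time: 11.1
tool_pos: [0.4016, -0.0993, 0.221]
tool_rot: [-0.0, 1.0, -0.027, 0.0]
contact_force: [-0.7, 0.1, -0.6]
gripper_width: -0.001
grasp_force: 0.0
```

```bash
python3 -c "
from h import *
np.set_printoptions(precision=4,suppress=True)
s=shot('wrist','w3');d=np.load('pics/w3.npy');print(s['time'],s['tool_pos'],s['contact_force'])
v,u=np.mgrid[0:480,0:640];P=world('wrist',np.c_[u.ravel(),v.ravel()],d=d.ravel(),st=s)
for n,x,y in(('sq',.458,.0493),('round',.464,.149),('obl',.452,-.051),('rail',.455,0.)):
    q=P[(d.ravel()>0)&(np.hypot(P[:,0]-x,P[:,1]-y)<.006)&(P[:,2]<.07)];print(n,len(q),np.median(q[:,2]) if len(q) else '')
q=P[(d.ravel()>0)&(P[:,2]>.078)&(P[:,2]<.088)&(abs(P[:,0]-.643)<.02)&(abs(P[:,1]-.07)<.03)];print(len(q),np.percentile(q,[2,98],axis=0) if len(q) else '')
"
```

```text
11.1 [ 0.4016 -0.0993  0.221 ] [-0.7034  0.0882 -0.5903]
sq 173 0.04769144512111878
round 165 0.055579481010366694
obl 187 0.05557722428615475
rail 167 0.039793725308400585
0
```

View pics/w3.png

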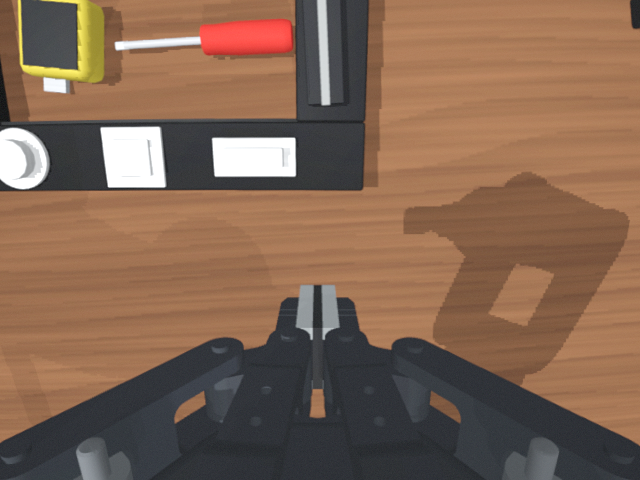

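The wrist view shows the square button at (133,157) pressed in, with its top at 47.7 mm. The round button at (20,158) and the oblong one at (255,157) are still up at 55.6 mm, and the hand is clear. Handing in.

```bash
python3 -c "
from plant import *
print(job_done())"
```

```text
the job is handed in; nothing more can be done
None
```

The bolt was pushed home against its stop first and the square button then pressed fully in; the round and oblong buttons are still up, the hand is clear, and the job is handed in (no verdict was returned).

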